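Unstack the culture vessels into their warming blocks

TASK

The closed culture vessels have come from the incubator in two stacks on a steel tray. Unstack them and set each one on the warming plate in the aluminium block whose recess is cut to its shape and size (the flask with its neck in the slot), so that every vessel lies flat on the floor of its own recess. They hold living cells: keep every vessel level all the while, and set it down rather than letting it drop.

Things in the scene. Friction and masses are not known exactly. Their poses are not given: they have to be found in the camera images.
- dish35: Small round clear culture dish with its lid on, one piece: 40 mm across, 13 mm high; starts on top of the larger round dish. Origin: centre of underside, z up.
- dish60: Large round clear culture dish with its lid on, one piece: 60 mm across, 17 mm high; starts on the flask or on the four-well dish, with the small dish on it. Origin: centre of underside, z up.
- chamber_slide: Chamber slide, one piece: glass slide 76 x 26 x 3 mm with a clear lidded block of wells, 58 x 25.5 mm, up to 14 mm high; the block is centred 6 mm to +x of the slide's middle and the bare frosted white end is at -x. Starts on the flask or on the four-well dish. Origin: centre of underside, x along the slide, z up.
- four_well: Square clear four-well dish with its lid on, one piece: 62 x 62 mm, 22 mm high; four round wells show through the lid. Starts on the floor (3 mm above the bench) of the steel carrying tray (dark mat, 280 x 330 mm, rim 16 mm high), with one other vessel or a pair on it. Origin: centre of underside, x and y along its sides, z up.
- flask: Clear culture flask lying flat, one piece: body 72 x 50 x 22 mm, with a neck and a blue screw cap (21 mm across) on the +x end reaching to 60 mm from the origin. Starts on the floor of the carrying tray (3 mm above the bench), with one other vessel or a pair on it. Origin: centre of the underside of the 72 x 50 mm body, x towards the cap, y across the 50 mm width, z up.
- seat_dish35 (a point): Seat of the small round dish. Fixed aluminium block, 112 x 86 mm, on the warming plate, top face 30 mm above the bench, with a 4 mm deep black-floored recess: round, 50 mm across. Point: centre of the recess floor, 26 mm above the bench; x along the block's 112 mm side, y along its 86 mm side, z up.
- seat_dish60 (a point): Seat of the large round dish. Fixed aluminium block, 112 x 86 mm, on the warming plate, top face 30 mm above the bench, with a 4 mm deep black-floored recess: round, 70 mm across. Point: centre of the recess floor, 26 mm above the bench; x along the block's 112 mm side, y along its 86 mm side, z up.
- seat_chamber_slide (a point): Seat of the chamber slide. Fixed aluminium block, 112 x 86 mm, on the warming plate, top face 30 mm above the bench, with a 4 mm deep black-floored recess: oblong, 86 mm (along x) by 36 mm; the slide may lie either way round. Point: centre of the recess floor, 26 mm above the bench; x along the block's 112 mm side, y along its 86 mm side, z up.
- seat_four_well (a point): Seat of the four-well dish. Fixed aluminium block, 112 x 86 mm, on the warming plate, top face 30 mm above the bench, with a 4 mm deep black-floored recess: square, 72 x 72 mm. Point: centre of the recess floor, 26 mm above the bench; x along the block's 112 mm side, y along its 86 mm side, z up.
- seat_flask (a point): Seat of the flask. Fixed aluminium block, 112 x 86 mm, on the warming plate, top face 30 mm above the bench, with a 4 mm deep black-floored recess: 82 x 60 mm for the body, and a 36 mm slot for neck and cap from its +x end out through the block's edge. Point: centre of the 82 x 60 mm floor, 26 mm above the bench (9 mm to -x of the block's middle); x towards the slot (as the flask's must), z up.
Mind the look-alikes: they are no part of the job. What is shaped like the dish35 but red is not meant. Leave any yellow look-alike of the dish60 alone.

How it is judged (in metres and radians):
At the end, for the whole second after the job is handed in: Each of the five vessels lies at rest in its own block: underside within 2 mm of the recess floor's height, centre within 9 mm of the recess centre (what the loose fit of the recess allows), level to 0.05 rad (horizontal distance between flask and seat_flask below 0.009 m and z of flask in the frame of seat_flask between -0.002 and 0.002 m and angle between each of flask, four_well, dish60, chamber_slide, dish35's own z axis and vertical below 0.05 rad and linear speed of each of flask, four_well, dish60, chamber_slide, dish35 below 0.02 m/s and horizontal distance between four_well and seat_four_well below 0.009 m and z of four_well in the frame of seat_four_well between -0.002 and 0.002 m and horizontal distance between dish60 and seat_dish60 below 0.009 m and z of dish60 in the frame of seat_dish60 between -0.002 and 0.002 m and horizontal distance between chamber_slide and seat_chamber_slide below 0.009 m and z of chamber_slide in the frame of seat_chamber_slide between -0.002 and 0.002 m and horizontal distance between dish35 and seat_dish35 below 0.009 m and z of dish35 in the frame of seat_dish35 between -0.002 and 0.002 m); the robot touches nothing.
It fails at once if a vessel is tilted more than 0.35 rad (20 degrees) (angle between any of flask, four_well, dish60, chamber_slide, dish35's own z axis and vertical above 0.35 rad).
It fails at once if a vessel is dropped: it moves faster than 0.6 m/s (a fall of about 18 mm) with the fingers not touching it ((linear speed of flask above 0.6 m/s and contact force between the fingers and flask below 0.05 N) or (linear speed of four_well above 0.6 m/s and contact force between the fingers and four_well below 0.05 N) or (linear speed of dish60 above 0.6 m/s and contact force between the fingers and dish60 below 0.05 N) or (linear speed of chamber_slide above 0.6 m/s and contact force between the fingers and chamber_slide below 0.05 N) or (linear speed of dish35 above 0.6 m/s and contact force between the fingers and dish35 below 0.05 N)).
It also fails if it takes over 128 s, if anything falls off the work surface, if the arm or the gripper's body presses on something with over 40 N, if the wrist force passes 120 N, or if a joint passes its speed limit or range.

ROBOT

A 6-joint arm with a two-finger parallel gripper is mounted at the origin on the work surface. World frame = base frame: x ahead of the robot, y to its left, z up, the work surface at z = 0. Lengths are in m, angles in degrees, forces in N, time in s.
With the tool pointing down it reaches from about 0.25 to 0.725 m from the base axis. Payload 9.7 kg.
Tool frame: the origin (TCP) lies on the mounting face of the last link; the fingertips stand 173 mm ahead of it and the grasp point (between the pads) lies 155 mm ahead of it; z points along the fingers, y is the line along which they close (so a half turn about z gives the same grasp; the last joint's range is limited). The gripper opens to 85 mm and grips with 20 to 120 N. Pads are 22 mm wide; open, the fingers measure 114 mm over their backs; the gripper's body (76 mm by 85 mm) begins 54 mm behind the grasp point. The pads swing forward as they close: fully open they stand 13 mm farther back than shut.
Start: joints at [-67.781, 4.979, 10.078, 95.1, 0, 90], TCP at [0.208, -0.509, 0.405] pointing down, gripper open.
Joint ranges: [-179.16, 179.16], [-48.56, 103.87], [-65.8, 70.77], [-126.05, 130.52], [-82.76, 87.17], [-180, 180]. Speed limits (degrees/s): [127.2, 127.2, 147.25, 180, 180, 180].

INTERFACE

Orientations are given as [roll, pitch, yaw] about the fixed x, y, z axes, in that order (R = Rz(yaw) Ry(pitch) Rx(roll)).
In Python, from workcell import bot, camera, camera_model, outline_of, pinpoint gives the robot as it stands.
- The arm moves only by the tool move_arm, never from a script. Its arguments are lists of equal length, an entry for each row: "jaw": the closure, from 0 (fully open) to 1 (shut); "delta_pos": the shift along the world's x, y, z in m, a list of three; "yaw": the turn about the world's z in rad. In form: {"jaw": [jaw, ...], "delta_pos": [[dx, dy, dz], ...], "yaw": [yaw, ...]}. A call has 1 to 10 rows; each row shifts and turns the commanded pose from where the row before left it; what a row does not reach is not made up. A row lasts 1/12 s, in which the tool goes at most 41.7 mm and 7.16 degrees, less where a joint would pass 70% of its speed; a pose out of reach is approached as far as the arm can. A call with a gripper value outside its range is refused whole. The fingers move at their own pace and stop on an object; "force" is the grip in N (left out, the last holds). Time passes only in rows, so rows that do not move let the fingers close. It gives the time, the measured TCP pose, the force, the opening and the grip force at its end, in the units of the state.
- bot.get_obs(): the state, without advancing time (a new reading comes with each control period).
- camera(name): name is "scene" or "side" or "wrist"; returns the picture (480x640x3 uint8, red, green, blue); there is no depth.
- camera_model(name): a dict with "fx", "fy", "cx", "cy" (pixels), "R" (3x3) and "t" (3): a world point X has camera coordinates R X + t. Camera axes: x right, y down, z forward; pixel columns grow to the right and rows downward; lengths in m; the calibration is good to about 2 mm. A picture is of the moment at which its call begins: read the wrist's pose just before it. camera_model takes no time and is no camera call; for the wrist camera it gives the pose at the moment of the call.
- bot.job_done(): hands the job in; it is judged then, once.
Trained networks look in the newest picture that a camera, given by its name, has taken for a name from the list of things; names that differ only in an ending like _2 or _b are one class to them, and where a whole thing is asked for, a point or a joint stands for the part that bears it (a point fixed in the world has none). Each returns a list of dicts, best first, with "confidence" (0 to 1); they miss things now and then, are a little off and sometimes report something else, mostly with a low value. They report only what shows in the picture. A call takes as long as a camera call. They do not tell look-alikes from the thing itself.
- outline_of(camera, thing): "mask" (480x640 bool, what is visible of it) and "xy" ([column, row] in pixels, amid what is visible of it).
- pinpoint(camera, thing): "xy" ([column, row] in pixels: a listed point, or the origin of a listed thing).
The state is a dict: "time": time; "q": joint angles; "qd": joint speeds; "joint_efforts": joint torques, N m; "ee_pos": TCP position; "tcp_rot": TCP orientation; "wrist_force": force on the tool from outside, world axes, zero at the start; "torque": the same for the moment, N m; "opening": finger opening in m; "grasp_force": force on a finger pad.
Only numpy, scipy, OpenCV 4.12 (cv2) and the standard library are available. Lean on these libraries where they do the work, as an engineer would, in place of code of your own. Each camera call takes 0.05 s, during which the arm holds its last target. There are 200 camera calls.

## Working session

There is one attempt and no reset: what is moved stays moved. The work goes in short steps, Python scripts to look and compute and a tool call to move; the robot and the scene stay as the last step left them, time stands still between calls to the robot, and variables do not carry over. Pictures are saved under pics/ and viewed, at most 14 in all, crops included, and the job is handed in when it is done.

Besides the shell and the picture viewer there is one more tool, called as name(argument=value, ...), one argument or row to a line, values as JSON. move_arm: Moves the arm, as the interface text tells. Its arguments: {"type":"object","properties":{"jaw":{"type":"array"},"delta_pos":{"type":"array"},"yaw":{"type":"array"},"force":{"type":"number"}},"required":["jaw","delta_pos","yaw"]}

```bash
mkdir -p pics; ls
python3 - <<'E'
from workcell import bot,camera,camera_model
import cv2
print(bot.get_obs())
for n in ("scene","side"):
    im=camera(n); cv2.imwrite(f"pics/{n}0.png",im[:,:,::-1]); print(n,camera_model(n))
E
```

```text
pics
{'time': 0.0, 'q': array([-6.77804415e+01,  5.00954288e+00,  1.00354593e+01,  9.50983286e+01,
       -3.88907885e-04,  9.00010124e+01]), 'qd': array([-0.14167394, -0.01698955,  0.11012634, -0.05866753,  0.09439661,
       -0.06063686]), 'joint_efforts': array([ 1.94723005e-03, -5.20385635e+01,  4.64802969e+01,  1.62334606e-02,
        1.57253289e-04,  2.33425021e-05]), 'ee_pos': array([ 0.20798673, -0.50916104,  0.40400686]), 'tcp_rot': array([-1.79927588e+02,  3.90187104e-04,  2.22185466e+01]), 'wrist_force': array([-0.47389446,  0.34148052, -1.06994854]), 'torque': array([-0.04498068,  0.02648321,  0.01521185]), 'grasp_force': 0.0, 'opening': 0.08546646603720592}
scene {'fx': 595.760173929834, 'fy': 595.760173929834, 'cx': 315.9166174640025, 'cy': 241.95745845192502, 'R': array([[ 0.77407999,  0.63308257, -0.00257632],
       [ 0.37511336, -0.46192758, -0.80368706],
       [-0.50999034,  0.62115165, -0.59504662]]), 't': array([-0.33138607, -0.1712065 ,  1.39929322])}
side {'fx': 512.3556272846049, 'fy': 512.3556272846049, 'cx': 326.4593961130811, 'cy': 236.62818204692883, 'R': array([[-0.99269804, -0.12013309, -0.01089245],
       [-0.04846143,  0.47987864, -0.87599542],
       [ 0.11046308, -0.86907107, -0.48219641]]), 't': array([0.46006928, 0.1140216 , 0.89523539])}
```

View pics/scene0.png

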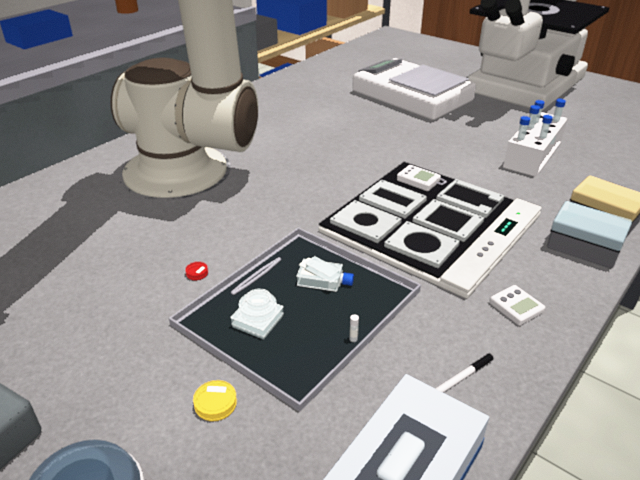

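View pics/side0.png

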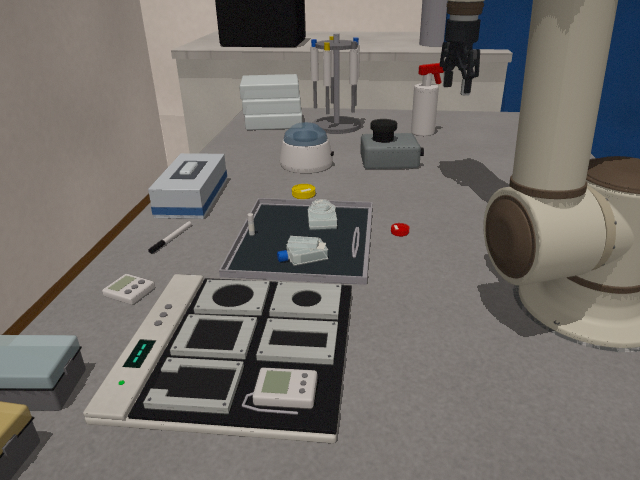

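The scene picture shows the four-well dish with dish60 and dish35 on it at (257,312), and the flask with the chamber slide on it at (322,273). The look-alikes, red at (197,271) and yellow at (215,400), lie off the tray. The blocks are at (366,219) for dish35, (422,242) for dish60, (392,197) for the slide, (450,218) for the four-well dish and (472,195) for the flask. The side view agrees.

```bash
cat > h.py <<'E'
import numpy as np, cv2
from workcell import bot,camera,camera_model,outline_of,pinpoint
def ray(m,xy):
    d=m["R"].T@np.array([(xy[0]-m["cx"])/m["fx"],(xy[1]-m["cy"])/m["fy"],1]); return -m["R"].T@m["t"],d/np.linalg.norm(d)
def tri(obs):
    A=np.zeros((3,3));b=np.zeros(3)
    for m,xy in obs:
        o,d=ray(m,xy);P=np.eye(3)-np.outer(d,d);A+=P;b+=P@o
    X=np.linalg.solve(A,b); return X,max(np.linalg.norm((np.eye(3)-np.outer(d,d))@(X-o)) for o,d in (ray(m,xy) for m,xy in obs))
def atz(m,xy,z):
    o,d=ray(m,xy); return o+d*(z-o[2])/d[2]
def proj(m,X):
    c=m["R"]@np.asarray(X,float)+m["t"]; return np.array([m["fx"]*c[0]/c[2]+m["cx"],m["fy"]*c[1]/c[2]+m["cy"]])
E
python3 - <<'E'
from h import *
T=["dish35","dish60","chamber_slide","four_well","flask"];T+=["seat_"+t for t in T]
ms={n:camera_model(n) for n in("scene","side")}
for n in ms: camera(n)
for t in T:
    r={n:pinpoint(n,t)[:3] for n in ms}
    print(t,{n:[(np.round(d["xy"]).astype(int).tolist(),round(d["confidence"],2)) for d in r[n]] for n in r})
    if all(r.values()):
        X,e=tri([(ms[n],r[n][0]["xy"]) for n in ms]); print("   ",X.round(4),round(e,4))
print(bot.get_obs()["time"])
E
```

```text
dish35 {'scene': [([259, 313], 0.9), ([200, 274], 0.89), ([215, 403], 0.85)], 'side': [([301, 196], 0.8), ([322, 208], 0.76), ([401, 231], 0.61)]}
    [ 0.5472 -0.2739  0.0589] 0.0075
dish60 {'scene': [([259, 313], 0.9), ([200, 274], 0.89), ([215, 403], 0.85)], 'side': [([301, 196], 0.8), ([322, 208], 0.76), ([401, 231], 0.61)]}
    [ 0.5472 -0.2739  0.0589] 0.0075
chamber_slide {'scene': [([321, 271], 0.57)], 'side': [([306, 245], 0.81), ([321, 224], 0.22)]}
    [ 0.5198 -0.1022  0.0257] 0.0029
four_well {'scene': [([258, 324], 0.59), ([449, 221], 0.35)], 'side': [([325, 226], 0.79)]}
    [ 0.5009 -0.2461 -0.0056] 0.0041
flask {'scene': [([317, 280], 0.89)], 'side': [([307, 254], 0.68)]}
    [ 0.5154 -0.1044  0.0032] 0.0001
seat_dish35 {'scene': [([363, 220], 0.97), ([419, 242], 0.58)], 'side': [([304, 302], 0.78), ([232, 292], 0.6)]}
    [0.4883 0.0809 0.0217] 0.0034
seat_dish60 {'scene': [([363, 220], 0.97), ([419, 242], 0.58)], 'side': [([304, 302], 0.78), ([232, 292], 0.6)]}
    [0.4883 0.0809 0.0217] 0.0034
seat_chamber_slide {'scene': [([393, 195], 0.95)], 'side': [([321, 204], 0.19)]}
    [0.5201 0.0255 0.1518] 0.0566
seat_four_well {'scene': [([450, 223], 0.61)], 'side': [([216, 336], 0.86)]}
    [0.6185 0.1814 0.0188] 0.0036
seat_flask {'scene': [([468, 199], 0.78)], 'side': [([202, 384], 0.85)]}
    [0.6058 0.2836 0.0201] 0.0039
1.2
```

move_arm(
  jaw=[0,0,0,0,0,0,0,0,0,0],
  delta_pos=[
    [0.024,0.03,0.0],
    [0.024,0.03,0.0],
    [0.024,0.03,0.0],
    [0.024,0.03,0.0],
    [0.024,0.03,0.0],
    [0.024,0.03,0.0],
    [0.024,0.03,0.0],
    [0.024,0.03,0.0],
    [0.024,0.03,0.0],
    [0.024,0.03,0.0],
  ],
  yaw=[-0.039,-0.039,-0.039,-0.039,-0.039,-0.039,-0.039,-0.039,-0.039,-0.039],
)

```text
time: 2.03
ee_pos: [0.4487, -0.2074, 0.4049]
tcp_rot: [180.0, -0.0, -0.2]
wrist_force: [0.6, -0.9, 0.4]
opening: 0.0857
grasp_force: 0.0
```

Run:
```python
from h import *
o=bot.get_obs();print(o["time"],o["ee_pos"],o["tcp_rot"],o["q"].round(1))
m=camera_model("wrist");im=camera("wrist");cv2.imwrite("pics/w1.png",im[:,:,::-1])
print(m)
```

```text
2.0333 [ 0.44873856 -0.20738431  0.40492677] [ 1.79982523e+02 -3.24125081e-02 -2.38945436e-01] [-24.8  -2.7   2.3  95.   -0.  155.4]
{'fx': 372.6590741169873, 'fy': 372.6590741169873, 'cx': 323.7584729048181, 'cy': 239.09634466024306, 'R': array([[-3.02982466e-03, -9.99994487e-01,  1.35872651e-03],
       [-9.50077331e-01,  3.30250459e-03,  3.11997050e-01],
       [-3.11999817e-01, -3.45598902e-04, -9.50082099e-01]]), 't': array([-0.2086806 ,  0.38696709,  0.52195096])}
```

View pics/w1.png

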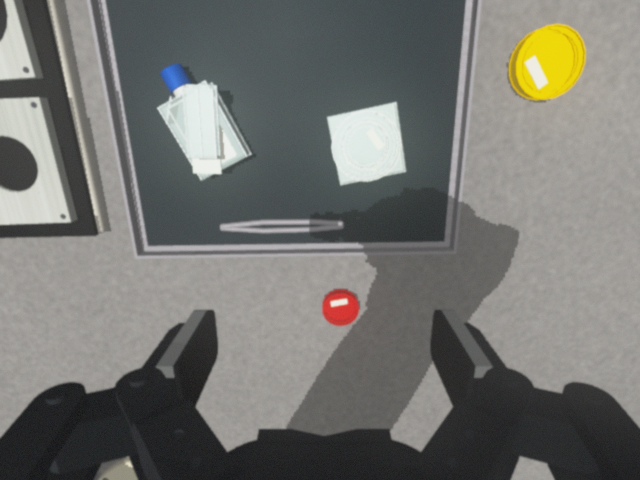

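The wrist view shows the slide across the flask at (205,130), with the flask's cap at (177,77). The four-well stack is at (368,145) and the red and yellow look-alikes lie off the tray. I'll move nearer for a second view.

move_arm(
  jaw=[0,0,0,0],
  delta_pos=[
    [0.028,0.01,-0.02],
    [0.028,0.01,-0.02],
    [0.028,0.01,-0.02],
    [0.027,0.007,-0.015],
  ],
  yaw=[0,0,0,0],
)

```text
time: 2.42
ee_pos: [0.5601, -0.1711, 0.3281]
tcp_rot: [-180.0, 0.0, -0.1]
wrist_force: [-0.3, -1.0, -0.0]
opening: 0.0851
grasp_force: 0.0
```

```bash
cat > look.py <<'E'
from h import *
import sys,pickle
def look(tag,things):
    m=camera_model("wrist");im=camera("wrist");cv2.imwrite(f"pics/{tag}.png",im[:,:,::-1])
    out={"m":m,"ee":bot.get_obs()["ee_pos"]}
    for t in things:
        out[t]=[(d["xy"],d["confidence"]) for d in pinpoint("wrist",t)[:4]]
        print(t,[(np.round(x).astype(int).tolist(),round(c,2)) for x,c in out[t]])
    pickle.dump(out,open(tag+".pkl","wb")); print(out["ee"],bot.get_obs()["time"])
E
python3 - <<'E'
from look import *
look("w2",["dish35","chamber_slide","four_well","flask"])
im=cv2.imread("pics/w2.png"); cv2.imwrite("pics/w2c.png",cv2.resize(im[120:360,90:490],(800,480),interpolation=cv2.INTER_CUBIC))
E
```

```text
dish35 [([418, 294], 0.92), ([615, 203], 0.84), ([418, 300], 0.77), ([375, 434], 0.69)]
chamber_slide [([238, 280], 0.83)]
four_well []
flask [([241, 270], 0.69)]
[ 0.56321165 -0.17015211  0.32390639] 2.6667
```

View pics/w2c.png

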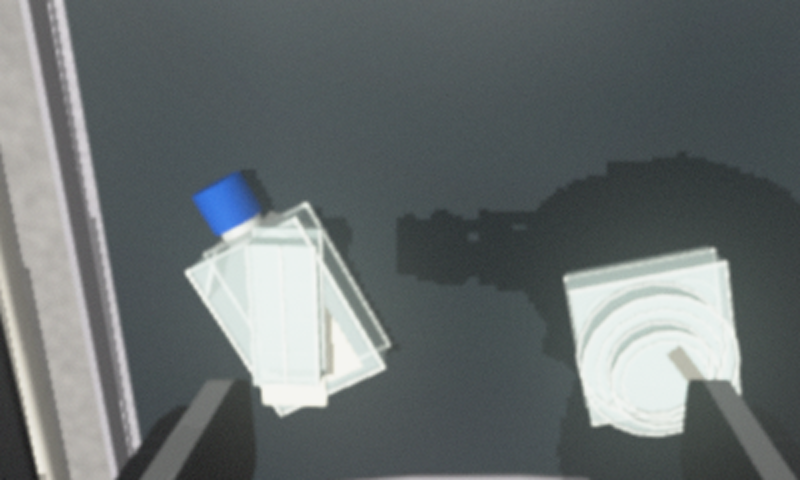

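Run:
```python
from h import *
import pickle
w1=pickle.load(open("w2.pkl","rb"));m=w1["m"]
f=lambda x,y,z:atz(m,(90+x/2,120+y/2),z).round(4)
print("cam",-m["R"].T@m["t"])
print("slide block top",[f(*p,.039)[:2] for p in((249,228),(320,230),(326,378),(256,385))])
print("frosted",[f(*p,.028)[:2] for p in((262,407),(327,405))])
print("flask top corners",[f(*p,.025)[:2] for p in((186,271),(297,218),(385,367),(282,415))])
print("cap",f(225,205,.014))
print("d35 top",f(655,370,.055),"pin",atz(m,(418,294),.042), "d60 pin",atz(m,(418,300),.025))
print("fw top",[f(*p,.025)[:2] for p in((575,290),(727,262),(742,390),(592,427))])
# triangulate from w1
a=camera_model("scene")
```

```text
cam [ 0.64121376 -0.17321673  0.29850566]
slide block top [array([ 0.5596, -0.0936]), array([ 0.5588, -0.1195]), array([ 0.4981, -0.1181]), array([ 0.4951, -0.0904])]
frosted [array([ 0.4787, -0.0885]), array([ 0.4796, -0.1154])]
flask top corners [array([ 0.5375, -0.063 ]), array([ 0.5592, -0.1081]), array([ 0.4955, -0.1396]), array([ 0.473 , -0.0956])]
cap [ 0.5613 -0.0774  0.014 ]
d35 top [ 0.5102 -0.2419  0.055 ] pin [ 0.51253403 -0.24517057  0.042     ] d60 pin [ 0.49858017 -0.25036719  0.025     ]
fw top [array([ 0.5294, -0.2159]), array([ 0.5412, -0.2747]), array([ 0.4847, -0.2871]), array([ 0.4672, -0.2259])]
```

Flask top corners measure 50 x 71 mm, matching the flask (yaw about 26°). Slide yaw is about −3°, and the four-well and dish stack is near (0.506, −0.248). Because of the joint 6 range I'll use a tool yaw near 180°, and turn while travelling to look at the plate.

move_arm(
  jaw=[0,0,0,0,0,0,0,0,0,0],
  delta_pos=[
    [-0.002,0.014,0.004],
    [-0.002,0.014,0.004],
    [-0.002,0.014,0.004],
    [-0.002,0.014,0.004],
    [-0.002,0.014,0.004],
    [-0.002,0.014,0.004],
    [-0.002,0.014,0.004],
    [-0.002,0.014,0.004],
    [-0.002,0.014,0.004],
    [-0.002,0.014,0.004],
  ],
  yaw=[0.12,0.12,0.12,0.12,0.12,0.12,0.12,0.12,0.12,0.12],
)

```text
time: 3.5
ee_pos: [0.5379, -0.0323, 0.3716]
tcp_rot: [179.9, -0.0, 68.9]
wrist_force: [-0.9, -0.7, 0.2]
opening: 0.0854
grasp_force: 0.0
```

move_arm(
  jaw=[0,0,0,0,0,0,0,0,0,0],
  delta_pos=[
    [-0.002,0.014,0.004],
    [-0.002,0.014,0.004],
    [-0.002,0.014,0.004],
    [-0.002,0.014,0.004],
    [-0.002,0.014,0.004],
    [-0.002,0.014,0.004],
    [-0.002,0.014,0.004],
    [-0.002,0.014,0.004],
    [-0.002,0.014,0.004],
    [-0.002,0.014,0.004],
  ],
  yaw=[0.12,0.12,0.12,0.12,0.12,0.12,0.12,0.12,0.12,0.12],
)

```text
time: 4.33
ee_pos: [0.5181, 0.1075, 0.4116]
tcp_rot: [179.9, 0.1, 137.7]
wrist_force: [-0.7, 0.7, -0.8]
opening: 0.0855
grasp_force: 0.0
```

move_arm(
  jaw=[0,0,0,0,0,0,0],
  delta_pos=[
    [0,0.012,0.003],
    [0,0.012,0.003],
    [0,0.012,0.003],
    [0,0.012,0.003],
    [0,0.012,0.003],
    [0,0.01,0],
    [0,0,0],
  ],
  yaw=[0.124,0.124,0.124,0.124,0.124,0.124,0],
)

```text
time: 4.92
ee_pos: [0.5184, 0.1781, 0.4263]
tcp_rot: [179.9, 0.1, -179.7]
wrist_force: [-0.3, 0.8, 0.3]
opening: 0.0854
grasp_force: 0.0
```

Run:
```python
from look import *
look("w3",["seat_dish35","seat_chamber_slide","seat_four_well","seat_flask"])
print(bot.get_obs()["q"].round(1),bot.get_obs()["tcp_rot"])
```

```text
seat_dish35 [([240, 290], 0.9), ([225, 166], 0.86), ([45, 197], 0.19)]
seat_chamber_slide []
seat_four_well [([333, 288], 0.65)]
seat_flask [([424, 272], 0.82)]
[0.51842727 0.17750138 0.42597604] 5.1667
[18.8  5.2 12.6 97.4 -0.  19. ] [1.79995478e+02 3.50638544e-02 1.79796179e+02]
```

View pics/w3.png

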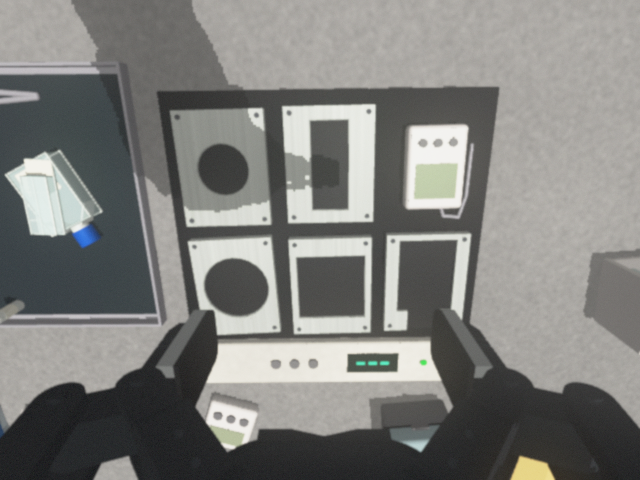

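The wrist view of the plate shows the seats: dish35 (222,168), slide (329,165), dish60 (236,286), four-well (331,287) and flask (424,275), its slot at (424,325) facing +x. The timer takes the sixth place.

```bash
cat > seats.py <<'E'
from h import *
import pickle
d=pickle.load(open("w3.pkl","rb"));m=d["m"]
B={"slide":[(283,107),(375,104),(374,222),(288,223)],"d35":[(170,110),(263,107),(271,226),(185,227)],"d60":[(189,240),(272,235),(281,332),(200,335)],"four":[(289,239),(371,236),(371,332),(294,334)],"flask":[(387,235),(470,233)]}
for k,v in B.items():
    P=np.array([atz(m,p,.030)[:2] for p in v])
    e=np.diff(P,axis=0);print(k,P.mean(0).round(4),"len",np.linalg.norm(e,axis=1).round(4),"ang",np.degrees(np.arctan2(e[:,1],e[:,0])).round(1))
im=cv2.imread("pics/w3.png");g=im.max(2)
# dark recess: connected dark component at seeds
for k,s,z in(("d35",(222,168),.03),("slide",(329,190),.03),("d60",(236,286),.03),("four",(331,287),.03),("flask",(424,275),.03)):
    mk=(g<70).astype(np.uint8);n,l,st,c=cv2.connectedComponentsWithStats(mk,connectivity=4)
    i=l[s[1],s[0]]
    cn=cv2.findContours((l==i).astype(np.uint8),cv2.RETR_EXTERNAL,cv2.CHAIN_APPROX_NONE)[0][0][:,0].astype(float)
    P=np.array([atz(m,p,z)[:2] for p in cn],dtype=np.float32)
    (cx,cy),(w,h),a=cv2.minAreaRect(P*1000);(ex,ey),(ew,eh),_=cv2.fitEllipse(P*1000)
    print(k,st[i,4],"rect",round(cx,1),round(cy,1),round(w,1),round(h,1),round(a,1),"ell",round(ex,1),round(ey,1),round(ew,1),round(eh,1))
E
python3 seats.py
```

```text
slide [0.4865 0.182 ] len [0.0852 0.1134 0.0878] ang [ 92.2   2.4 -88.9]
d35 [0.4907 0.0771] len [0.0866 0.115  0.0882] ang [ 92.2   1.6 -88.9]
d60 [0.6168 0.0814] len [0.0865 0.1152 0.092 ] ang [ 94.    3.  -87.2]
four [0.6157 0.185 ] len [0.0849 0.1141 0.0871] ang [ 92.6   2.7 -87.9]
flask [0.5544 0.2845] len [0.0855] ang [91.9]
d35 1833 rect 489.7 77.1 45.8 46.7 86.6 ell 489.6 77.4 45.7 46.4
slide 249169 rect 871.4 453.2 41.3 60.9 0.4 ell 875.3 447.8 40.4 66.3
d60 249169 rect 871.4 453.2 41.3 60.9 0.4 ell 875.3 447.8 40.4 66.3
four 249169 rect 871.4 453.2 41.3 60.9 0.4 ell 875.3 447.8 40.4 66.3
flask 249169 rect 871.4 453.2 41.3 60.9 0.4 ell 875.3 447.8 40.4 66.3
```

```bash
sed -i 's/g<70/g<TH/; s/^im=/import sys;TH=int(sys.argv[1]);im=/' seats.py; for t in 35 50; do python3 seats.py $t | tail -5; done
python3 - <<'E'
from h import *
import pickle
d=pickle.load(open("w3.pkl","rb"));m=d["m"]
for t in("seat_dish35","seat_four_well","seat_flask"):
    for x,c in d[t]: print(t,atz(m,x,.026).round(4),round(c,2))
im=cv2.imread("pics/w3.png").max(2); print([im[y,x] for x,y in((329,190),(236,286),(331,287),(424,275),(222,168))])
E
```

```text
slide [0.4865 0.182 ] len [0.0852 0.1134 0.0878] ang [ 92.2   2.4 -88.9]
d35 [0.4907 0.0771] len [0.0866 0.115  0.0882] ang [ 92.2   1.6 -88.9]
d60 [0.6168 0.0814] len [0.0865 0.1152 0.092 ] ang [ 94.    3.  -87.2]
four [0.6157 0.185 ] len [0.0849 0.1141 0.0871] ang [ 92.6   2.7 -87.9]
flask [0.5544 0.2845] len [0.0855] ang [91.9]
slide [0.4865 0.182 ] len [0.0852 0.1134 0.0878] ang [ 92.2   2.4 -88.9]
d35 [0.4907 0.0771] len [0.0866 0.115  0.0882] ang [ 92.2   1.6 -88.9]
d60 [0.6168 0.0814] len [0.0865 0.1152 0.092 ] ang [ 94.    3.  -87.2]
four [0.6157 0.185 ] len [0.0849 0.1141 0.0871] ang [ 92.6   2.7 -87.9]
flask [0.5544 0.2845] len [0.0855] ang [91.9]
seat_dish35 [0.6211 0.0845 0.026 ] 0.9
seat_dish35 [0.4865 0.079  0.026 ] 0.86
seat_dish35 [ 0.5191 -0.1055  0.026 ] 0.19
seat_four_well [0.6184 0.1873 0.026 ] 0.65
seat_flask [0.5984 0.2849 0.026 ] 0.82
[np.uint8(87), np.uint8(73), np.uint8(77), np.uint8(76), np.uint8(60)]Traceback (most recent call last):
  File "seats.py", line 15, in <module>
    (cx,cy),(w,h),a=cv2.minAreaRect(P*1000);(ex,ey),(ew,eh),_=cv2.fitEllipse(P*1000)
                                                              ~~~~~~~~~~~~~~^^^^^^^^
cv2.error: OpenCV(4.12.0) /io/opencv/modules/imgproc/src/shapedescr.cpp:361: error: (-201:Incorrect size of input array) There should be at least 5 points to fit the ellipse in function 'fitEllipseNoDirect'

Traceback (most recent call last):
  File "seats.py", line 15, in <module>
    (cx,cy),(w,h),a=cv2.minAreaRect(P*1000);(ex,ey),(ew,eh),_=cv2.fitEllipse(P*1000)
                                                              ~~~~~~~~~~~~~~^^^^^^^^
cv2.error: OpenCV(4.12.0) /io/opencv/modules/imgproc/src/shapedescr.cpp:361: error: (-201:Incorrect size of input array) There should be at least 5 points to fit the ellipse in function 'fitEllipseNoDirect'
```

move_arm(
  jaw=[0,0,0,0,0,0,0,0,0,0],
  delta_pos=[
    [0.001,-0.0315,-0.014],
    [0.001,-0.0315,-0.014],
    [0.001,-0.0315,-0.014],
    [0.001,-0.0315,-0.014],
    [0.001,-0.0315,-0.014],
    [0.001,-0.0315,-0.014],
    [0.001,-0.0315,-0.014],
    [0,-0.0315,-0.014],
    [0,-0.0305,-0.014],
    [0,0,0],
  ],
  yaw=[-0.006,-0.006,-0.006,-0.006,-0.006,-0.006,-0.006,-0.006,-0.006,0],
)

```text
time: 6.0
ee_pos: [0.5249, -0.1091, 0.2958]
tcp_rot: [-180.0, -0.2, 176.5]
wrist_force: [-1.1, -0.9, -1.6]
opening: 0.0853
grasp_force: 0.0
```

```bash
python3 seats.py 110 | tail -5
python3 - <<'E'
from look import *
look("w4",["chamber_slide","flask"])
print(bot.get_obs()["tcp_rot"])
im=cv2.imread("pics/w4.png"); cv2.imwrite("pics/w4c.png",cv2.resize(im[120:420,170:470],(780,780)[:2] and (600,600),interpolation=cv2.INTER_CUBIC))
E
```

```text
d35 2056 rect 489.8 77.4 48.4 49.2 0.4 ell 489.8 77.4 48.6 49.1
slide 3111 rect 485.8 181.0 83.7 35.2 0.4 ell 485.5 181.1 37.9 104.4
d60 2778 rect 616.6 82.0 67.2 66.8 84.7 ell 616.7 81.8 66.0 67.1
four 3791 rect 615.4 184.4 69.6 70.2 2.0 ell 615.1 184.5 79.8 82.6
flask 91551 rect 619.8 171.2 548.7 842.7 0.4 ell 669.5 161.5 571.5 786.5
chamber_slide [([338, 232], 0.88)]
flask []
[ 0.52509109 -0.10737834  0.29710462] 6.15
[ 1.79987735e+02 -4.44263947e-03  1.76764129e+02]
```

View pics/w4c.png

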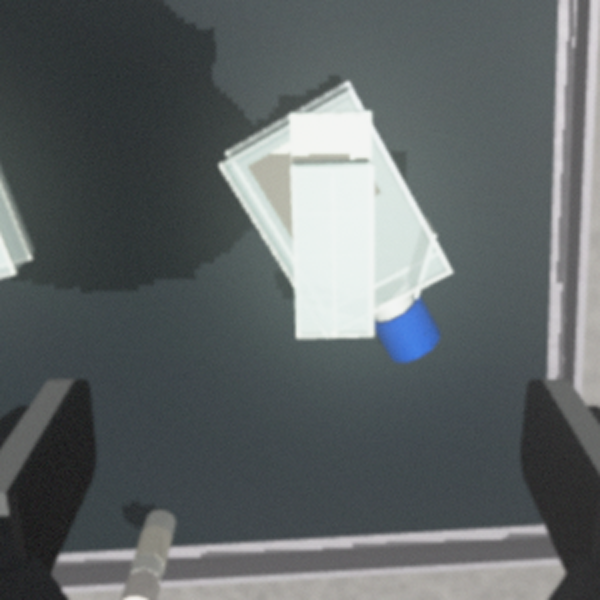

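Run:
```python
from h import *
import pickle
w=pickle.load(open("w4.pkl","rb"));m=w["m"]
f=lambda x,y,z:atz(m,(170+x/2,120+y/2),z)[:2].round(4)
for z in(.039,.036): print("block",[f(*p,z).tolist() for p in((291,162),(374,162),(374,337),(297,339))])
print("frost",[f(*p,.028).tolist() for p in((290,113),(371,111))])
print("flask top",[f(*p,.025).tolist() for p in((219,164),(349,85),(452,271))],"cap",f(407,330,.014))
print("pin",atz(m,(338,232),.025))
# two-view height of the frosted end's middle
m2=pickle.load(open("w2.pkl","rb"))["m"]
print("height frosted",tri([(m,(170+330.5/2,120+112/2)),(m2,(90+294.5/2,120+406/2))]))
print("height block far end",tri([(m,(170+335.5/2,120+338/2)),(m2,(90+284.5/2,120+229/2))]))
print("flask corner",tri([(m,(170+349/2,120+85/2)),(m2,(90+282/2,120+415/2))]))
```

```text
block [[0.4941, -0.1148], [0.4957, -0.0891], [0.5554, -0.091], [0.5546, -0.1168]]
block [[0.4948, -0.1149], [0.4963, -0.0888], [0.5569, -0.0908], [0.5561, -0.1169]]
frost [[0.4806, -0.1145], [0.4815, -0.0886]]
flask top [[0.4964, -0.1391], [0.4733, -0.0952], [0.5387, -0.0623]] cap [ 0.5654 -0.077 ]
pin [ 0.51938006 -0.10152207  0.025     ]
height frosted (array([ 0.48056925, -0.10205781,  0.03019178]), np.float64(0.0004888423371446475))
height block far end (array([ 0.55756066, -0.10444413,  0.03326603]), np.float64(0.0006630376407637765))
flask corner (array([ 0.47317614, -0.09540294,  0.02511541]), np.float64(0.00024833139326873086))
```

move_arm(
  jaw=[0,0,0.2,0.4,0.5,0.5],
  delta_pos=[
    [-0.001,0.0015,-0.025],
    [0,0,-0.025],
    [0,0,-0.025],
    [0,0,-0.015],
    [0,0,-0.005],
    [0,0,0],
  ],
  yaw=[0.023,0,0,0,0,0],
  force=30,
)

```text
time: 6.65
ee_pos: [0.5248, -0.1022, 0.2033]
tcp_rot: [180.0, -0.1, 178.3]
wrist_force: [-0.6, -0.2, 0.4]
opening: 0.0427
grasp_force: 0.0
```

Run:
```python
from look import *
print(bot.get_obs()["tcp_rot"])
look("w5",[])
im=cv2.imread("pics/w5.png"); cv2.imwrite("pics/w5c.png",im[60:480,120:520])
```

```text
[ 1.79984276e+02 -6.52993595e-02  1.78280773e+02]
[ 0.52520089 -0.10247892  0.20446696] 6.7
```

View pics/w5c.png

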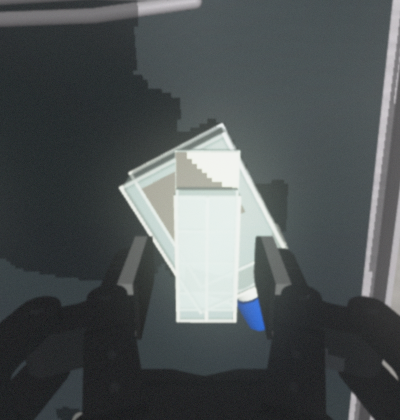

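The fingers straddle the slide's well block evenly (block columns 173–240, pads at 152 and 255). Jaw 0.5 gives a 42.7 mm opening. I'll close and lift.

move_arm(
  jaw=[1,1,1,1,1,1],
  delta_pos=[
    [0,0,0],
    [0,0,0],
    [0,0,0],
    [0,0,0],
    [0,0,0.005],
    [0,0,0.01],
  ],
  yaw=[0,0,0,0,0,0],
  force=30,
)

```text
time: 7.2
ee_pos: [0.5247, -0.1031, 0.2187]
tcp_rot: [180.0, -0.1, 178.2]
wrist_force: [0.3, -0.5, -0.2]
opening: 0.0242
grasp_force: 29.5
```

move_arm(
  jaw=[1,1,1,1,1,1,1,1,1,1],
  delta_pos=[
    [0,0,0.025],
    [-0.003,0.025,0.006],
    [-0.004,0.035,0],
    [-0.004,0.035,0],
    [-0.004,0.035,0],
    [-0.004,0.035,0],
    [-0.004,0.035,0],
    [-0.004,0.035,0],
    [-0.004,0.029,0],
    [-0.002,0.02,0],
  ],
  yaw=[0,0.007,0.007,0.007,0.007,0.007,0.007,0.007,0.007,0.006],
)

```text
time: 8.03
ee_pos: [0.4914, 0.1832, 0.2509]
tcp_rot: [180.0, 0.1, -178.1]
wrist_force: [-0.2, -0.0, -0.0]
opening: 0.0246
grasp_force: 29.6
```

move_arm(
  jaw=[1,1,1,1],
  delta_pos=[
    [0,0,-0.01],
    [0,0,-0.006],
    [0,0,0],
    [0,0,0],
  ],
  yaw=[0,0,0,0],
)

```text
time: 8.37
ee_pos: [0.492, 0.1799, 0.2335]
tcp_rot: [-180.0, -0.1, -178.3]
wrist_force: [-0.4, -0.0, -0.5]
opening: 0.0244
grasp_force: 29.6
```

Run:
```python
from look import *
print(bot.get_obs()["tcp_rot"])
look("w6",[])
im=cv2.imread("pics/w6.png"); cv2.imwrite("pics/w6c.png",cv2.resize(im[90:390,170:470],(600,600)))
```

```text
[-1.79970729e+02 -5.11898257e-02 -1.78276922e+02]
[0.4921245  0.17988252 0.23382965] 8.4167
```

View pics/w6c.png

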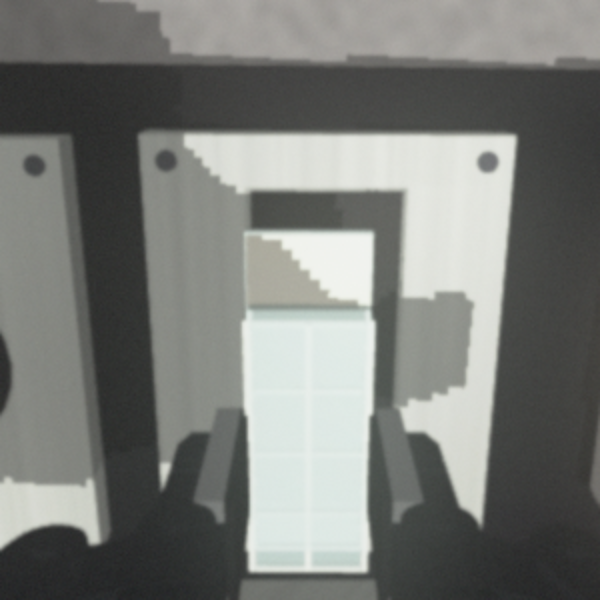

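Run:
```python
from h import *
import pickle
m=pickle.load(open("w6.pkl","rb"))["m"]
f=lambda x,y,z:atz(m,(170+x/2,90+y/2),z)[:2].round(4)
print("recess",f(250,190,.03),f(404,190,.03),"right far",f(397,400,.03),"block",f(139,131,.03),f(517,134,.03))
print("slide",f(244,231,.0585),f(373,231,.0585))
```

```text
recess [0.4433 0.1626] [0.4422 0.1987] right far [0.4964 0.2008] block [0.4305 0.1371] [0.4285 0.2237]
slide [0.4465 0.1636] [0.4457 0.1893]
```

move_arm(
  jaw=[1,1,1,1,1],
  delta_pos=[
    [0.0015,0.004,-0.005],
    [0,0,-0.012],
    [0,0,-0.008],
    [0,0,-0.003],
    [0,0,0],
  ],
  yaw=[0.008,0,0,0,0],
)

```text
time: 8.83
ee_pos: [0.4933, 0.1845, 0.206]
tcp_rot: [-180.0, 0.0, -177.8]
wrist_force: [-4.6, -1.5, 11.3]
opening: 0.0248
grasp_force: 31.7
```

move_arm(
  jaw=[1,1,1],
  delta_pos=[
    [0,0,-0.0007],
    [0,0,-0.0003],
    [0,0,0],
  ],
  yaw=[0,0,0],
)

```text
time: 9.08
ee_pos: [0.4932, 0.1845, 0.206]
tcp_rot: [-180.0, 0.0, -177.8]
wrist_force: [-7.4, -3.4, 19.2]
opening: 0.0244
grasp_force: 32.5
```

move_arm(
  jaw=[1,0.6,0.5,0.45,0.4],
  delta_pos=[
    [0,0,0.001],
    [0,0,0],
    [0,0,0],
    [0,0,0],
    [0,0,0],
  ],
  yaw=[0,0,0,0,0],
)

```text
time: 9.5
ee_pos: [0.4934, 0.1848, 0.2051]
tcp_rot: [-180.0, -0.0, -177.8]
wrist_force: [-0.0, -0.4, -0.7]
opening: 0.0515
grasp_force: 0.0
```

move_arm(
  jaw=[0.4,0.4,0.4,0.4,0.4],
  delta_pos=[
    [0,0,0.01],
    [0,0,0.025],
    [0,0,0.03],
    [0,0,0.03],
    [0,0,0],
  ],
  yaw=[0,0,0,0,0],
)

```text
time: 9.92
ee_pos: [0.4943, 0.1851, 0.3074]
tcp_rot: [179.8, 0.5, -177.8]
wrist_force: [0.6, 0.5, 0.3]
opening: 0.0514
grasp_force: 0.0
```

Run:
```python
from look import *
look("w7",["chamber_slide"])
im=cv2.imread("pics/w7.png"); cv2.imwrite("pics/w7c.png",cv2.resize(im[90:390,170:470],(600,600)))
```

```text
chamber_slide [([323, 221], 0.85)]
[0.49415588 0.185083   0.30467362] 10.0167
```

View pics/w7c.png

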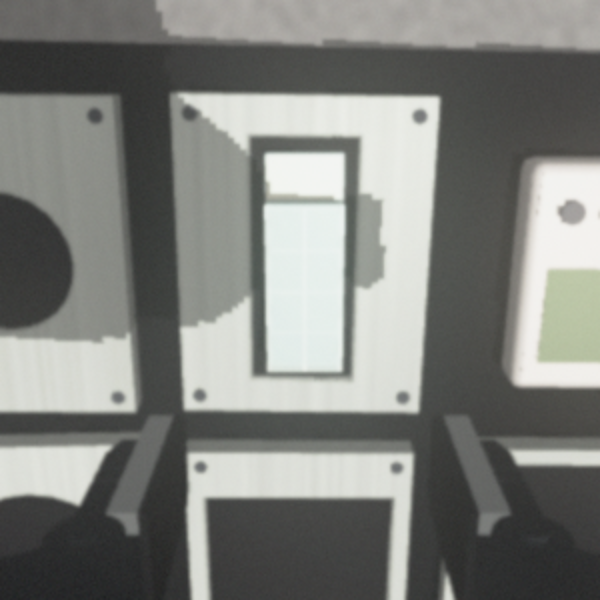

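The slide sits flat in its recess with gaps all round. Next is the dish stack. I'll look again from above it and confirm which dishes are meant.

move_arm(
  jaw=[0.2,0,0,0,0,0,0,0,0,0],
  delta_pos=[
    [0.001,-0.036,0.002],
    [0.001,-0.036,0.002],
    [0.001,-0.036,0.002],
    [0.001,-0.036,0.002],
    [0.001,-0.036,0.002],
    [0.001,-0.036,0],
    [0.001,-0.036,0],
    [0.001,-0.036,0],
    [0.001,-0.036,0],
    [0.001,-0.036,0],
  ],
  yaw=[-0.004,-0.004,-0.004,-0.004,-0.004,-0.004,-0.004,-0.004,-0.004,-0.004],
)

```text
time: 10.85
ee_pos: [0.5029, -0.1769, 0.3096]
tcp_rot: [180.0, -0.1, 179.9]
wrist_force: [0.1, -0.4, -0.2]
opening: 0.085
grasp_force: 0.0
```

move_arm(
  jaw=[0,0,0,0],
  delta_pos=[
    [0.003,-0.036,0],
    [0.003,-0.034,0],
    [0,0,0],
    [0,0,0],
  ],
  yaw=[0,0,0,0],
)

```text
time: 11.18
ee_pos: [0.5091, -0.2467, 0.3091]
tcp_rot: [179.9, -0.1, 179.8]
wrist_force: [0.1, 0.0, -0.1]
opening: 0.0853
grasp_force: 0.0
```

Run:
```python
from look import *
print(bot.get_obs()["tcp_rot"])
look("w8",["dish35","dish60","four_well"])
im=cv2.imread("pics/w8.png"); cv2.imwrite("pics/w8c.png",cv2.resize(im[120:360,200:440],(720,600)and(600,600),interpolation=cv2.INTER_CUBIC))
```

```text
[ 1.79932924e+02 -1.34738030e-01  1.79790306e+02]
dish35 [([134, 303], 0.94), ([327, 237], 0.85)]
dish60 [([134, 303], 0.94), ([327, 237], 0.85)]
four_well []
[ 0.50916962 -0.24552612  0.30936704] 11.3833
```

View pics/w8c.png

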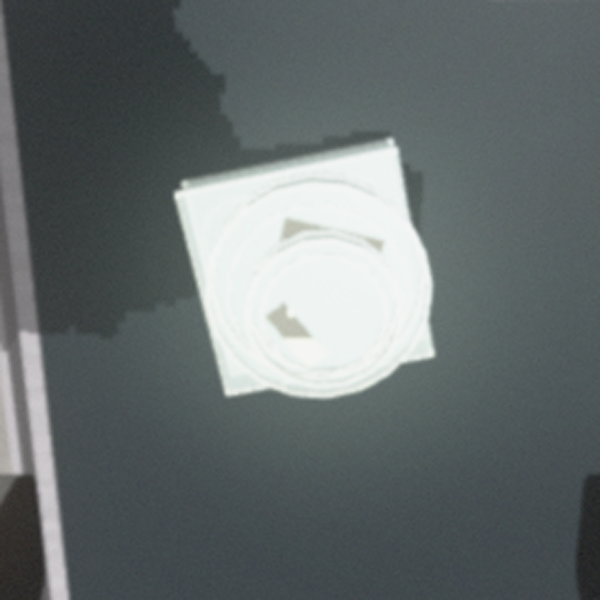

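Candidates for the round dishes are the clear pair on the four-well dish (wrist picture 331,243), the red one (scene 197,271) and the yellow one (scene 215,400). The clear, stacked pair in the tray is the one meant, and the crop confirms it: small dish at crop (327,308), large dish at (322,290).

Run:
```python
from h import *
import pickle
m=pickle.load(open("w8.pkl","rb"))["m"];m2=pickle.load(open("w2.pkl","rb"))["m"]
g=lambda x,y:(200+x/2.5,120+y/2.5)
f=lambda x,y,z:atz(m,g(x,y),z)[:2].round(4)
print("d35",f(327,308,.055),"L/R",f(250,308,.055),f(402,308,.055),"T/B",f(327,235,.055),f(327,383,.055))
print("d60",f(322,290,.042),"L/R",f(212,285,.042),f(432,285,.042),"B",f(322,398,.042),"T",f(322,180,.042))
print("4w",[f(*p,.025).tolist() for p in((176,190),(396,145),(434,355),(227,396))])
print("pin",atz(m,(327,237),.042),atz(m,(327,237),.025))
print("h d35",tri([(m,g(327,308)),(m2,(90+655/2,120+370/2))]))
print("h 4w corner",tri([(m,g(227,396)),(m2,(90+575/2,120+290/2))]))
```

```text
d35 [ 0.5057 -0.2441] L/R [ 0.5057 -0.2637] [ 0.5058 -0.225 ] T/B [ 0.4866 -0.2441] [ 0.5264 -0.244 ]
d60 [ 0.505  -0.2452] L/R [ 0.5035 -0.2746] [ 0.5037 -0.2158] B [ 0.5366 -0.2451] T [ 0.4753 -0.2452]
4w [[0.4812, -0.2855], [0.4689, -0.2248], [0.5305, -0.212], [0.5435, -0.2732]]
pin [ 0.50572511 -0.24638097  0.042     ] [ 0.51118357 -0.24623745  0.025     ]
h d35 (array([ 0.50739133, -0.24366632,  0.04969509]), np.float64(0.00032121858159029417))
h 4w corner (array([ 0.53466612, -0.24316835,  0.03671315]), np.float64(0.028831412705829906))
```

move_arm(
  jaw=[0.2,0.3,0.35,0.35,0.35,0.35,1,1,1,1],
  delta_pos=[
    [-0.003,0.0005,-0.025],
    [0,0,-0.03],
    [0,0,-0.02],
    [0,0,-0.01],
    [0,0,-0.0055],
    [0,0,0],
    [0,0,0],
    [0,0,0],
    [0,0,0],
    [0,0,0],
  ],
  yaw=[0,0,0,0,0,0,0,0,0,0],
  force=25,
)

```text
time: 12.22
ee_pos: [0.5069, -0.2448, 0.2218]
tcp_rot: [-180.0, 0.1, 180.0]
wrist_force: [0.5, 1.7, 7.0]
opening: 0.0385
grasp_force: 25.6
```

move_arm(
  jaw=[1,1,1,1],
  delta_pos=[
    [0,0,0.002],
    [0,0,0.005],
    [0,0,0.01],
    [0,0,0],
  ],
  yaw=[0,0,0,0],
)

```text
time: 12.55
ee_pos: [0.5069, -0.2449, 0.2395]
tcp_rot: [-179.9, 0.1, 180.0]
wrist_force: [0.8, 0.0, 0.3]
opening: 0.0382
grasp_force: 25.1
```

Run:
```python
from look import *
look("w9",["dish35"])
im=cv2.imread("pics/w9.png"); cv2.imwrite("pics/w9c.png",cv2.resize(im[90:390,170:470],(600,600)))
```

```text
dish35 [([324, 299], 0.97), ([81, 351], 0.89), ([326, 269], 0.6)]
[ 0.50684442 -0.24489008  0.23873104] 12.65
```

View pics/w9c.png

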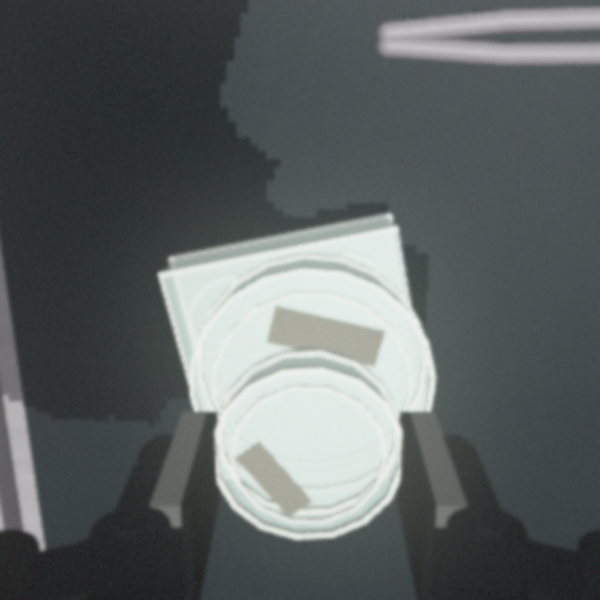

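Run:
```python
from h import *
import pickle
d=pickle.load(open("w9.pkl","rb"));m=d["m"]
print(d["ee"])
print("d35 pin",atz(m,(324,299),.059),"top",atz(m,(170+309/2,90+441/2),.072), atz(m,(170+216/2,90+441/2),.072),atz(m,(170+402/2,90+441/2),.072))
print("T,B of top rim",atz(m,(170+309/2,90+367/2),.072),atz(m,(170+309/2,90+516/2),.072))
print("d60 pin",atz(m,(326,269),.025), "rim top z.042 L R",atz(m,(170+190/2,90+375/2),.042),atz(m,(170+436/2,90+375/2),.042))
```

```text
[ 0.50684442 -0.24489008  0.23873104]
d35 pin [ 0.50590238 -0.24713908  0.059     ] top [ 0.504458   -0.24691078  0.072     ] [ 0.50448622 -0.26626961  0.072     ] [ 0.5044298 -0.227564   0.072    ]
T,B of top rim [ 0.48771697 -0.24692494  0.072     ] [ 0.52267396 -0.24689538  0.072     ]
d60 pin [ 0.5056818  -0.24611978  0.025     ] rim top z.042 L R [ 0.50303332 -0.27616825  0.042     ] [ 0.50295978 -0.21573418  0.042     ]
```

move_arm(
  jaw=[1,1,1,1,1,1,1,1,1,1],
  delta_pos=[
    [0,0.01,0.015],
    [-0.001,0.03,0.005],
    [-0.002,0.036,0],
    [-0.002,0.036,0],
    [-0.002,0.036,0],
    [-0.002,0.036,0],
    [-0.002,0.036,0],
    [-0.002,0.036,0],
    [-0.002,0.036,0],
    [-0.0015,0.0315,0],
  ],
  yaw=[0,0,0,0,0,0,0,0,0,0],
)

```text
time: 13.48
ee_pos: [0.4894, 0.0808, 0.2571]
tcp_rot: [180.0, -0.0, 180.0]
wrist_force: [0.9, -0.4, 0.6]
opening: 0.0384
grasp_force: 25.2
```

move_arm(
  jaw=[1,1,1,1],
  delta_pos=[
    [0,0,-0.012],
    [0,0,-0.012],
    [0,0,0],
    [0,0,0],
  ],
  yaw=[0,0,0,0],
)

```text
time: 13.82
ee_pos: [0.4896, 0.0779, 0.232]
tcp_rot: [-180.0, -0.1, 179.9]
wrist_force: [0.6, -0.3, -0.1]
opening: 0.0379
grasp_force: 25.3
```

Run:
```python
from look import *
look("w10",["dish35","seat_dish35"])
d=pickle.load(open("w10.pkl","rb"));m=d["m"]
print("held",[atz(m,x,.055).round(4) for x,c in d["dish35"]]);print("seat",[atz(m,x,.026).round(4) for x,c in d["seat_dish35"]])
```

```text
dish35 [([323, 301], 0.97)]
seat_dish35 []
[0.48991288 0.07779388 0.23276173] 13.9667
held [array([0.4868, 0.0755, 0.055 ])]
seat []
```

move_arm(
  jaw=[1,1,1,1,1],
  delta_pos=[
    [0.002,0.0015,-0.005],
    [0,0,-0.012],
    [0,0,-0.0075],
    [0,0,-0.0025],
    [0,0,0],
  ],
  yaw=[0,0,0,0,0],
)

```text
time: 14.38
ee_pos: [0.4919, 0.0803, 0.2057]
tcp_rot: [180.0, -0.0, 180.0]
wrist_force: [-0.7, -0.1, 1.8]
opening: 0.0383
grasp_force: 27.2
```

move_arm(
  jaw=[1,1],
  delta_pos=[
    [0,0,-0.001],
    [0,0,0],
  ],
  yaw=[0,0],
)

```text
time: 14.55
ee_pos: [0.4919, 0.0803, 0.2055]
tcp_rot: [180.0, 0.0, 180.0]
wrist_force: [-3.4, -0.5, 10.0]
opening: 0.038
grasp_force: 27.9
```

Floor contact at the expected height. I'll release and retreat, looking back at the seat from above.

move_arm(
  jaw=[1,0.5,0.4,0.35,0.3,0.3],
  delta_pos=[
    [0,0,0.0005],
    [0,0,0],
    [0,0,0],
    [0,0,0],
    [0,0,0],
    [0,0,0],
  ],
  yaw=[0,0,0,0,0,0],
)

```text
time: 15.05
ee_pos: [0.4919, 0.0803, 0.2054]
tcp_rot: [-180.0, -0.0, 180.0]
wrist_force: [-0.2, -0.4, -0.2]
opening: 0.0598
grasp_force: 0.0
```

move_arm(
  jaw=[0.3,0.3,0.3,0.3,0.3],
  delta_pos=[
    [0,0,0.01],
    [0,0,0.03],
    [0,0,0.03],
    [0,0,0.03],
    [0,0,0],
  ],
  yaw=[0,0,0,0,0],
)

```text
time: 15.47
ee_pos: [0.4928, 0.0805, 0.3125]
tcp_rot: [179.9, 0.5, 180.0]
wrist_force: [0.1, -0.5, 1.2]
opening: 0.0596
grasp_force: 0.0
```

Run:
```python
from look import *
look("w11",["dish35","seat_dish35","chamber_slide"])
d=pickle.load(open("w11.pkl","rb"));m=d["m"]
for t in("dish35","seat_dish35","chamber_slide"):print(t,[atz(m,x,.026).round(4) for x,c in d[t]])
```

```text
dish35 [([323, 226], 0.66)]
seat_dish35 [([332, 374], 0.87), ([96, 254], 0.68)]
chamber_slide [([468, 221], 0.88)]
[0.49265917 0.08043434 0.30975218] 15.6667
dish35 [array([0.4903, 0.0779, 0.026 ])]
seat_dish35 [array([0.6186, 0.0853, 0.026 ]), array([ 0.5122, -0.0891,  0.026 ])]
chamber_slide [array([0.4867, 0.1817, 0.026 ])]
```

move_arm(
  jaw=[0.1,0.1,0.1,0.1,0.1,0.1,0.1,0.1,0.1,0.1],
  delta_pos=[
    [0.0015,-0.036,0],
    [0.0015,-0.036,0],
    [0.0015,-0.036,0],
    [0.0015,-0.036,0],
    [0.0015,-0.036,0],
    [0.0015,-0.036,0],
    [0.0015,-0.036,0],
    [0.0015,-0.036,0],
    [0.0015,-0.0365,-0.015],
    [0.001,0,-0.03],
  ],
  yaw=[0,0,0,0,0,0,0,0,0,0],
)

```text
time: 16.5
ee_pos: [0.5066, -0.2494, 0.2619]
tcp_rot: [-179.8, 0.2, 179.7]
wrist_force: [0.7, 0.1, 0.2]
opening: 0.0772
grasp_force: 0.0
```

move_arm(
  jaw=[0.1,0.1,0.1,0.1,0.1,0.4,0.5,0.5,0.5,0.5],
  delta_pos=[
    [0,0,-0.025],
    [0,0,-0.022],
    [0,0,-0.009],
    [0,0,-0.003],
    [0,0,0],
    [0,0,0],
    [0,0,0],
    [0,0,0],
    [0,0,0],
    [0,0,0],
  ],
  yaw=[0,0,0,0,0,0,0,0,0,0],
)

```text
time: 17.33
ee_pos: [0.507, -0.2442, 0.2035]
tcp_rot: [-179.9, 0.1, 180.0]
wrist_force: [-1.3, 1.7, 6.4]
opening: 0.0585
grasp_force: 27.2
```

move_arm(
  jaw=[1,1,1,1,1,1,1,1,1,1],
  delta_pos=[
    [0,0,0.002],
    [0,0,0.006],
    [0,0,0.02],
    [0.005,0.015,0.02],
    [0.012,0.036,0.005],
    [0.012,0.036,0],
    [0.012,0.036,0],
    [0.012,0.036,0],
    [0.012,0.036,0],
    [0.012,0.036,0],
  ],
  yaw=[0,0,0,0,0,0,0,0,0,0],
)

```text
time: 18.17
ee_pos: [0.5838, -0.0113, 0.2554]
tcp_rot: [-180.0, 0.0, 179.9]
wrist_force: [0.5, -0.0, -0.1]
opening: 0.0586
grasp_force: 27.1
```

move_arm(
  jaw=[1,1,1,1,1,1,1],
  delta_pos=[
    [0.012,0.036,0],
    [0.012,0.036,0],
    [0.011,0.025,0],
    [0,0,-0.015],
    [0,0,-0.01],
    [0,0,0],
    [0,0,0],
  ],
  yaw=[0,0,0,0,0,0,0],
)

```text
time: 18.75
ee_pos: [0.618, 0.0831, 0.2291]
tcp_rot: [-180.0, -0.1, 179.9]
wrist_force: [0.2, -0.9, -0.1]
opening: 0.0581
grasp_force: 27.1
```

Run:
```python
from look import *
look("w12",["dish60","seat_dish60"])
d=pickle.load(open("w12.pkl","rb"));m=d["m"]
print("held",[atz(m,x,.053).round(4) for x,c in d["dish60"]]);print("seat",[atz(m,x,.026).round(4) for x,c in d["seat_dish60"]])
im=cv2.imread("pics/w12.png"); cv2.imwrite("pics/w12c.png",cv2.resize(im[90:390,170:470],(600,600)))
```

```text
dish60 [([325, 300], 0.82)]
seat_dish60 []
[0.61825673 0.08296917 0.22995654] 18.9
held [array([0.6145, 0.0816, 0.053 ])]
seat []
```

View pics/w12c.png

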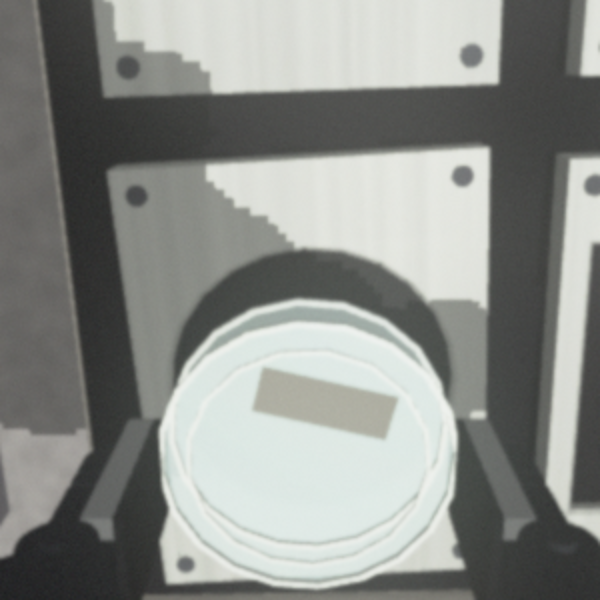

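Run:
```python
from h import *
import pickle
m=pickle.load(open("w12.pkl","rb"))["m"]
f=lambda x,y,z:atz(m,(170+x/2,90+y/2),z)[:2].round(4)
print("recess top",f(313,249,.03),"L",f(176,360,.03),"R",f(450,360,.03))
print("bolts",[f(*p,.03).tolist() for p in((136,195),(462,175),(185,565))])
print("dish back: lower edge",f(308,299,.054),"top rim",f(308,322,.070),"L/R",f(160,440,.070),f(457,440,.07),"front",f(308,545,.07))
```

```text
recess top [0.5819 0.0822] L [0.6101 0.0485] R [0.6101 0.116 ]
bolts [[0.5691, 0.0416], [0.5646, 0.116], [0.6703, 0.0476]]
dish back: lower edge [0.5863 0.0811] top rim [0.5856 0.0811] L/R [0.6101 0.0521] [0.6101 0.1102] front [0.6343 0.0811]
```

move_arm(
  jaw=[1,1,1,1,1],
  delta_pos=[
    [0.001,0.001,-0.005],
    [0,0,-0.011],
    [0,0,-0.007],
    [0,0,-0.003],
    [0,0,0],
  ],
  yaw=[0,0,0,0,0],
)

```text
time: 19.32
ee_pos: [0.6192, 0.0846, 0.2034]
tcp_rot: [-180.0, -0.0, 179.9]
wrist_force: [-1.6, -1.0, 3.0]
opening: 0.0585
grasp_force: 29.7
```

move_arm(
  jaw=[1,1],
  delta_pos=[
    [0,0,-0.001],
    [0,0,0],
  ],
  yaw=[0,0],
)

```text
time: 19.48
ee_pos: [0.6192, 0.0847, 0.2033]
tcp_rot: [-180.0, -0.0, 179.9]
wrist_force: [-4.1, -1.1, 10.7]
opening: 0.0583
grasp_force: 30.3
```

move_arm(
  jaw=[1,0.5,0.3,0.15,0.1,0.1],
  delta_pos=[
    [0,0,0.0005],
    [0,0,0],
    [0,0,0],
    [0,0,0],
    [0,0,0],
    [0,0,0],
  ],
  yaw=[0,0,0,0,0,0],
)

```text
time: 19.98
ee_pos: [0.6194, 0.0848, 0.2027]
tcp_rot: [-180.0, -0.0, 180.0]
wrist_force: [-0.7, -0.2, -0.2]
opening: 0.0769
grasp_force: 0.0
```

move_arm(
  jaw=[0.1,0.1,0.1,0.1,0.1],
  delta_pos=[
    [0,0,0.01],
    [0,0,0.03],
    [0,0,0.03],
    [0,0,0.03],
    [0,0,0],
  ],
  yaw=[0,0,0,0,0],
)

```text
time: 20.4
ee_pos: [0.6202, 0.0849, 0.3108]
tcp_rot: [179.9, 0.5, 180.0]
wrist_force: [1.3, 0.1, 1.1]
opening: 0.0772
grasp_force: 0.0
```

Run:
```python
from look import *
look("w13",["dish60"])
d=pickle.load(open("w13.pkl","rb"));m=d["m"]
for t in("dish60",):print(t,[atz(m,x,.026).round(4) for x,c in d[t]])
```

```text
dish60 [([326, 223], 0.8), ([314, 25], 0.69)]
[0.62009885 0.08496719 0.30778954] 20.5
dish60 [array([0.6153, 0.085 , 0.026 ]), array([0.4911, 0.0773, 0.026 ])]
```

move_arm(
  jaw=[0,0,0,0,0,0,0,0,0,0],
  delta_pos=[
    [-0.012,-0.036,0],
    [-0.012,-0.036,0],
    [-0.012,-0.036,0],
    [-0.012,-0.036,0],
    [-0.012,-0.036,0],
    [-0.012,-0.036,0],
    [-0.012,-0.036,0],
    [-0.012,-0.036,0],
    [-0.012,-0.036,0],
    [-0.0055,-0.008,0],
  ],
  yaw=[0.02,0.02,0.02,0.02,0.02,0.02,0.02,0.02,0.02,0.02],
)

```text
time: 21.33
ee_pos: [0.5042, -0.251, 0.3018]
tcp_rot: [180.0, -0.1, -168.7]
wrist_force: [-0.1, 0.2, -0.4]
opening: 0.0853
grasp_force: 0.0
```

move_arm(
  jaw=[0,0],
  delta_pos=[
    [0,0,0],
    [0,0,0],
  ],
  yaw=[0,0],
)

```text
time: 21.5
ee_pos: [0.5056, -0.2475, 0.3022]
tcp_rot: [179.9, -0.1, -168.7]
wrist_force: [-0.4, 0.7, -0.4]
opening: 0.0854
grasp_force: 0.0
```

Run:
```python
from look import *
look("w14",["four_well"])
print(bot.get_obs()["tcp_rot"])
d=pickle.load(open("w14.pkl","rb"));m=d["m"]
for t in("four_well",):print(t,[atz(m,x,.003).round(4) for x,c in d[t]])
im=cv2.imread("pics/w14.png"); cv2.imwrite("pics/w14c.png",cv2.resize(im[120:360,200:440],(600,600),interpolation=cv2.INTER_CUBIC))
o=outline_of("wrist","four_well")
for r in o[:2]:
    M=r["mask"].astype(np.uint8);cn=max(cv2.findContours(M,0,1)[0],key=cv2.contourArea);print(r["confidence"],M.sum(),cv2.minAreaRect(cn), cv2.approxPolyDP(cn,6,True)[:,0].tolist())
```

```text
four_well [([321, 229], 0.6), ([507, 282], 0.49)]
[ 0.50594191 -0.24681988  0.3023927 ] 21.6
[ 1.79954652e+02 -3.67324231e-02 -1.68577310e+02]
four_well [array([ 0.5066, -0.2515,  0.003 ]), array([ 0.5205, -0.0987,  0.003 ])]
0.8 8060 ((324.0, 234.0), (90.0, 92.0), 90.0) [[281, 189], [282, 279], [366, 278], [370, 194]]
```

move_arm(
  jaw=[0.05,0.05,0.05,0.05,0.05,0.05,0.4,0.5,0.5,0.5],
  delta_pos=[
    [0.002,0,-0.035],
    [0,0,-0.035],
    [0,0,-0.03],
    [0,0,-0.016],
    [0,0,-0.0075],
    [0,0,0],
    [0,0,0],
    [0,0,0],
    [0,0,0],
    [0,0,0],
  ],
  yaw=[0,0,0,0,0,0,0,0,0,0],
  force=30,
)

```text
time: 22.48
ee_pos: [0.5086, -0.2473, 0.1815]
tcp_rot: [-179.9, 0.1, -168.6]
wrist_force: [0.7, 1.9, 6.1]
opening: 0.0613
grasp_force: 34.3
```

move_arm(
  jaw=[1,1,1,1,1],
  delta_pos=[
    [0,0,0],
    [0,0,0.002],
    [0,0,0.008],
    [0,0,0.03],
    [0,0,0.035],
  ],
  yaw=[0,0,0,0,0],
)

```text
time: 22.9
ee_pos: [0.5071, -0.2468, 0.2539]
tcp_rot: [179.8, -0.2, -168.6]
wrist_force: [0.5, -0.8, 0.0]
opening: 0.0611
grasp_force: 33.4
```

move_arm(
  jaw=[1,1,1,1,1,1,1,1,1,1],
  delta_pos=[
    [0.005,0.02,0],
    [0.009,0.036,0],
    [0.009,0.036,0],
    [0.009,0.036,0],
    [0.009,0.036,0],
    [0.009,0.036,0],
    [0.009,0.036,0],
    [0.009,0.036,0],
    [0.009,0.036,0],
    [0.009,0.036,0],
  ],
  yaw=[-0.016,-0.016,-0.016,-0.016,-0.016,-0.016,-0.016,-0.016,-0.016,-0.016],
)

```text
time: 23.73
ee_pos: [0.5941, 0.0986, 0.2555]
tcp_rot: [-180.0, 0.0, -177.8]
wrist_force: [-0.2, -0.6, 0.2]
opening: 0.0612
grasp_force: 33.4
```

move_arm(
  jaw=[1,1,1,1,1,1,1],
  delta_pos=[
    [0.009,0.036,0],
    [0.009,0.036,0],
    [0.006,0.018,0],
    [0,0,-0.015],
    [0,0,-0.01],
    [0,0,0],
    [0,0,0],
  ],
  yaw=[0,0,0,0,0,0,0],
)

```text
time: 24.32
ee_pos: [0.6176, 0.1861, 0.2292]
tcp_rot: [-180.0, -0.1, -177.8]
wrist_force: [-0.3, 0.2, -0.5]
opening: 0.0613
grasp_force: 33.4
```

Run:
```python
from look import *
look("w15",["four_well","seat_four_well"])
print(bot.get_obs()["tcp_rot"])
d=pickle.load(open("w15.pkl","rb"));m=d["m"]
print("held",[atz(m,x,.053).round(4) for x,c in d["four_well"]]);print("seat",[atz(m,x,.026).round(4) for x,c in d["seat_four_well"]])
im=cv2.imread("pics/w15.png"); cv2.imwrite("pics/w15c.png",cv2.resize(im[90:390,170:470],(600,600)))
```

```text
four_well [([325, 298], 0.65)]
seat_four_well []
[0.6178617  0.18602321 0.22995708] 24.4667
[ 1.79987081e+02  5.71717822e-02 -1.77818325e+02]
held [array([0.6132, 0.1841, 0.053 ])]
seat []
```

View pics/w15c.png

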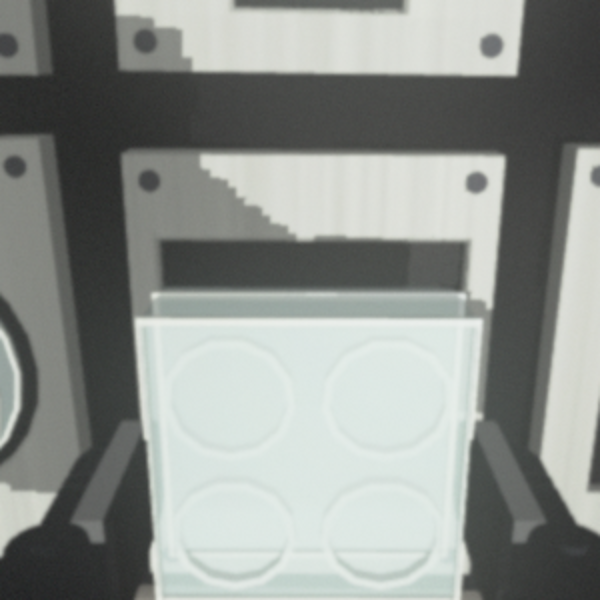

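Run:
```python
from h import *
import pickle
m=pickle.load(open("w15.pkl","rb"))["m"]
f=lambda x,y,z:atz(m,(170+x/2,90+y/2),z)[:2].round(4)
print("recess",f(160,241,.03),f(469,240,.03),"block",f(121,153,.03),f(505,154,.03))
print("dish low",f(152,294,.053),f(467,294,.053),"top",f(136,320,.075),f(482,320,.075))
```

```text
recess [0.581  0.1478] [0.5778 0.22  ] block [0.5609 0.1395] [0.5577 0.226 ]
dish low [0.5865 0.1504] [0.5839 0.2155] top [0.5842 0.152 ] [0.5817 0.2135]
```

move_arm(
  jaw=[1,1,1,1,1],
  delta_pos=[
    [0.0005,0.001,-0.005],
    [0,0,-0.011],
    [0,0,-0.007],
    [0,0,-0.003],
    [0,0,0],
  ],
  yaw=[0,0,0,0,0],
)

```text
time: 24.88
ee_pos: [0.6182, 0.1876, 0.2043]
tcp_rot: [-180.0, 0.0, -177.8]
wrist_force: [-3.7, -1.4, 9.8]
opening: 0.061
grasp_force: 35.1
```

move_arm(
  jaw=[1,1],
  delta_pos=[
    [0,0,-0.001],
    [0,0,0],
  ],
  yaw=[0,0],
)

```text
time: 25.05
ee_pos: [0.6181, 0.1876, 0.2042]
tcp_rot: [-180.0, 0.0, -177.8]
wrist_force: [-6.9, -1.9, 16.5]
opening: 0.0614
grasp_force: 35.7
```

move_arm(
  jaw=[1,0.5,0.3,0.15,0.1,0.1],
  delta_pos=[
    [0,0,0.001],
    [0,0,0],
    [0,0,0],
    [0,0,0],
    [0,0,0],
    [0,0,0],
  ],
  yaw=[0,0,0,0,0,0],
)

```text
time: 25.55
ee_pos: [0.6183, 0.1878, 0.2029]
tcp_rot: [-180.0, -0.0, -177.8]
wrist_force: [0.0, 0.9, 0.3]
opening: 0.0771
grasp_force: 0.0
```

move_arm(
  jaw=[0.1,0.1,0.1,0.1,0.1],
  delta_pos=[
    [0,0,0.01],
    [0,0,0.03],
    [0,0,0.03],
    [0,0,0.03],
    [0,0,0],
  ],
  yaw=[0,0,0,0,0],
)

```text
time: 25.97
ee_pos: [0.6191, 0.188, 0.3112]
tcp_rot: [179.9, 0.5, -177.8]
wrist_force: [1.8, 0.4, 1.2]
opening: 0.0769
grasp_force: 0.0
```

Run:
```python
from look import *
look("w16",["four_well","dish60"])
d=pickle.load(open("w16.pkl","rb"));m=d["m"]
for t in("four_well","dish60"):print(t,[atz(m,x,.026).round(4) for x,c in d[t]])
```

```text
four_well [([319, 226], 0.57)]
dish60 [([178, 219], 0.93), ([152, 17], 0.87)]
[0.61907257 0.18804428 0.30822259] 26.1167
four_well [array([0.6166, 0.1828, 0.026 ])]
dish60 [array([0.6154, 0.0825, 0.026 ]), array([0.4898, 0.0782, 0.026 ])]
```

move_arm(
  jaw=[0,0,0,0,0,0,0,0,0,0],
  delta_pos=[
    [-0.0115,-0.032,0],
    [-0.0115,-0.032,0],
    [-0.0115,-0.032,0],
    [-0.0115,-0.032,0],
    [-0.0115,-0.032,0],
    [-0.011,-0.032,0],
    [-0.011,-0.032,0],
    [-0.011,-0.032,0],
    [-0.011,-0.032,0],
    [0,0,0],
  ],
  yaw=[0.047,0.047,0.047,0.047,0.047,0.047,0.047,0.047,0.048,0],
)

```text
time: 26.95
ee_pos: [0.515, -0.1041, 0.3024]
tcp_rot: [180.0, -0.2, -153.5]
wrist_force: [-0.3, 0.2, 0.3]
opening: 0.0856
grasp_force: 0.0
```

Run:
```python
from look import *
look("w17",["flask"])
print(bot.get_obs()["tcp_rot"])
d=pickle.load(open("w17.pkl","rb"));m=d["m"]
print([atz(m,x,.003).round(4) for x,c in d["flask"]])
o=outline_of("wrist","flask")
for r in o[:2]:
    M=r["mask"].astype(np.uint8);cn=max(cv2.findContours(M,0,1)[0],key=cv2.contourArea);print(r["confidence"],M.sum(),cv2.minAreaRect(cn), cv2.approxPolyDP(cn,5,True)[:,0].tolist())
im=cv2.imread("pics/w17.png"); cv2.imwrite("pics/w17c.png",cv2.resize(im[120:360,200:440],(600,600),interpolation=cv2.INTER_CUBIC))
h=cv2.cvtColor(im,cv2.COLOR_BGR2HSV);b=cv2.inRange(h,(105,120,60),(130,255,255));n,l,s,c=cv2.connectedComponentsWithStats(b)
print("blue",[(s[i].tolist(),c[i].round(1).tolist(),atz(m,c[i],.016).round(4)) for i in range(1,n) if s[i,4]>150])
```

```text
flask [([326, 236], 0.91)]
[ 0.51581746 -0.10244502  0.30241867] 27.05
[ 1.79926450e+02 -7.92596511e-02 -1.53623626e+02]
[array([ 0.5193, -0.1022,  0.003 ])]
0.9 8212 ((329.5, 253.0), (130.0, 73.0), 90.0) [[296, 188], [295, 290], [313, 292], [316, 313], [335, 318], [344, 292], [363, 291], [366, 193]]
0.27 172 ((543.0, 472.5), (13.0, 20.0), 90.0) [[553, 478], [544, 466], [533, 479]]
blue [([316, 295, 27, 25, 559], [329.1, 307.0], array([ 0.5663, -0.0764,  0.016 ])), ([0, 412, 17, 23, 208], [5.1, 421.8], array([ 0.7906, -0.2767,  0.016 ]))]
```

Run:
```python
from h import *
import pickle
d=pickle.load(open("w17.pkl","rb"));m=d["m"]
P=[atz(m,p,.025)[:2] for p in((295,291),(363,291))];Q=[atz(m,p,.003)[:2] for p in((296,188),(366,193))]
print(np.round(P,4),np.round(Q,4)); e=P[1]-P[0]; a=np.degrees(np.arctan2(e[1],e[0]))-90; u=np.array([np.cos(np.radians(a)),np.sin(np.radians(a))])
print("yaw",a,"w",np.linalg.norm(e),"centre",(P[0]+P[1])/2-.036*u,(Q[0]+Q[1])/2+.036*u)
```

```text
[[ 0.5615 -0.107 ]
 [ 0.5392 -0.0623]] [[ 0.4967 -0.1384]
 [ 0.4771 -0.091 ]]
yaw 26.570004747965086 w 0.049875880756838596 centre [ 0.51815807 -0.10075118] [ 0.51905819 -0.09861086]
```

move_arm(
  jaw=[0.15,0.15,0.15,0.15,0.15,0.15,0.5,0.6,0.6,0.6],
  delta_pos=[
    [0.002,0.0005,-0.035],
    [0,0,-0.035],
    [0,0,-0.03],
    [0,0,-0.016],
    [0,0,-0.008],
    [0,0,0],
    [0,0,0],
    [0,0,0],
    [0,0,0],
    [0,0,0],
  ],
  yaw=[0,0,0,0,0,0,0,0,0,0],
  force=30,
)

```text
time: 27.93
ee_pos: [0.5196, -0.0996, 0.1813]
tcp_rot: [-179.9, 0.1, -153.4]
wrist_force: [0.5, 0.7, 5.5]
opening: 0.0491
grasp_force: 32.8
```

move_arm(
  jaw=[1,1,1,1,1],
  delta_pos=[
    [0,0,0],
    [0,0,0.002],
    [0,0,0.008],
    [0,0,0.03],
    [0,0,0.035],
  ],
  yaw=[0,0,0,0,0],
)

```text
time: 28.35
ee_pos: [0.518, -0.0996, 0.2539]
tcp_rot: [179.8, -0.2, -153.5]
wrist_force: [0.6, -0.6, -0.2]
opening: 0.049
grasp_force: 32.0
```

move_arm(
  jaw=[1,1,1,1,1,1,1,1,1,1],
  delta_pos=[
    [0.005,0.02,0.003],
    [0.007,0.0325,0.002],
    [0.007,0.0325,0],
    [0.007,0.0325,0],
    [0.007,0.0325,0],
    [0.007,0.0325,0],
    [0.007,0.0325,0],
    [0.007,0.0325,0],
    [0.007,0.0325,0],
    [0.007,0.0325,0],
  ],
  yaw=[-0.035,-0.036,-0.036,-0.036,-0.036,-0.036,-0.036,-0.036,-0.036,-0.036],
)

```text
time: 29.18
ee_pos: [0.587, 0.2144, 0.2603]
tcp_rot: [-180.0, 0.0, -174.1]
wrist_force: [0.6, -0.4, -0.1]
opening: 0.0493
grasp_force: 32.1
```

move_arm(
  jaw=[1,1,1,1,1,1,1],
  delta_pos=[
    [0.007,0.0325,0],
    [0.007,0.0325,0],
    [0.003,0.011,0],
    [0,0,-0.015],
    [0,0,-0.013],
    [0,0,0],
    [0,0,0],
  ],
  yaw=[-0.036,-0.029,0,0,0,0,0],
)

```text
time: 29.77
ee_pos: [0.6036, 0.2879, 0.2307]
tcp_rot: [-179.9, -0.1, -177.8]
wrist_force: [0.1, 0.2, -0.0]
opening: 0.049
grasp_force: 32.1
```

Run:
```python
from look import *
look("w18",["flask","seat_flask"])
print(bot.get_obs()["tcp_rot"])
d=pickle.load(open("w18.pkl","rb"));m=d["m"]
print("held",[atz(m,x,.055).round(4) for x,c in d["flask"]]);print("seat",[atz(m,x,.026).round(4) for x,c in d["seat_flask"]])
im=cv2.imread("pics/w18.png"); cv2.imwrite("pics/w18c.png",cv2.resize(im[90:390,170:470],(600,600)))
```

```text
flask [([319, 300], 0.62)]
seat_flask []
[0.60390734 0.28796543 0.23172116] 29.9167
[ 1.79979665e+02  5.47744563e-02 -1.77804172e+02]
held [array([0.6002, 0.2835, 0.055 ])]
seat []
```

View pics/w18c.png

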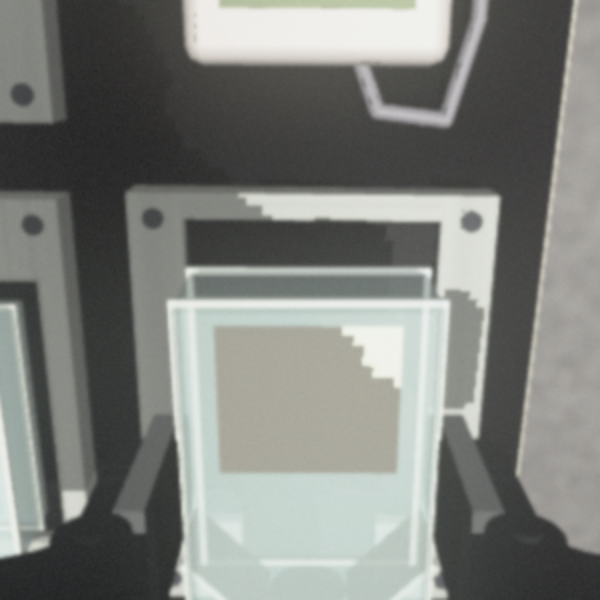

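Run:
```python
from h import *
import pickle
m=pickle.load(open("w18.pkl","rb"))["m"]
f=lambda x,y,z:atz(m,(170+x/2,90+y/2),z)[:2].round(4)
print("recess",f(187,219,.03),f(440,221,.03),"block",f(126,188,.03),f(499,194,.03))
print("flask low",f(187,269,.055),f(431,268,.055),"top",f(168,301,.077),f(448,301,.077))
```

```text
recess [0.5618 0.2556] [0.5599 0.3148] block [0.555  0.2416] [0.553  0.3278]
flask low [0.5666 0.2595] [0.5644 0.3092] top [0.5662 0.2596] [0.5642 0.3087]
```

move_arm(
  jaw=[1,1,1,1,1],
  delta_pos=[
    [0.0005,0.001,-0.005],
    [0,0,-0.011],
    [0,0,-0.009],
    [0,0,-0.003],
    [0,0,0],
  ],
  yaw=[0,0,0,0,0],
)

```text
time: 30.33
ee_pos: [0.6043, 0.2897, 0.2038]
tcp_rot: [180.0, 0.0, -177.8]
wrist_force: [-3.0, -1.8, 6.8]
opening: 0.0486
grasp_force: 33.7
```

move_arm(
  jaw=[1,1],
  delta_pos=[
    [0,0,-0.001],
    [0,0,0],
  ],
  yaw=[0,0],
)

```text
time: 30.5
ee_pos: [0.6042, 0.2896, 0.2038]
tcp_rot: [180.0, 0.0, -177.8]
wrist_force: [-4.8, -3.1, 12.6]
opening: 0.0491
grasp_force: 34.4
```

Seated on the floor at the expected height. I'll release, rise and check all five.

move_arm(
  jaw=[1,0.5,0.3,0.25,0.25,0.25],
  delta_pos=[
    [0,0,0.0005],
    [0,0,0],
    [0,0,0],
    [0,0,0],
    [0,0,0],
    [0,0,0],
  ],
  yaw=[0,0,0,0,0,0],
)

```text
time: 31.0
ee_pos: [0.6044, 0.2898, 0.2025]
tcp_rot: [-180.0, -0.0, -177.8]
wrist_force: [0.1, 0.1, 0.5]
opening: 0.0642
grasp_force: 0.0
```

move_arm(
  jaw=[0.25,0.25,0.25,0.25,0.25,0.2,0.2,0.2,0.2,0.2],
  delta_pos=[
    [0,0,0.01],
    [0,0,0.03],
    [0,0,0.03],
    [-0.005,-0.01,0.03],
    [-0.015,-0.025,0.03],
    [-0.02,-0.025,0.03],
    [-0.02,-0.025,0.03],
    [-0.02,-0.025,0.03],
    [0,0,0],
    [0,0,0],
  ],
  yaw=[0,0,0,0,0,0,0,0,0,0],
)

```text
time: 31.83
ee_pos: [0.5268, 0.1827, 0.422]
tcp_rot: [179.9, 0.3, -177.8]
wrist_force: [1.4, 0.9, -0.6]
opening: 0.0685
grasp_force: 0.0
```

Run:
```python
from look import *
T=["dish35","chamber_slide","four_well","flask"]
look("w19",T)
d=pickle.load(open("w19.pkl","rb"));m=d["m"]
for t in T:print(t,[atz(m,x,.026).round(4) for x,c in d[t]])
o=bot.get_obs();print(o["time"],o["wrist_force"])
ms={n:camera_model(n) for n in("scene","side")}
for n in ms: camera(n)
for t in T:
  r={n:pinpoint(n,t)[:4] for n in ms}
  print(t,{n:[atz(ms[n],q["xy"],.026)[:2].round(3).tolist() for q in r[n]] for n in r})
```

```text
dish35 [([229, 278], 0.88), ([220, 157], 0.75)]
chamber_slide [([325, 158], 0.71)]
four_well [([324, 281], 0.88)]
flask [([421, 272], 0.84)]
[0.52736817 0.18337803 0.41987859] 32.0833
dish35 [array([0.6185, 0.0828, 0.026 ]), array([0.4907, 0.0788, 0.026 ])]
chamber_slide [array([0.4873, 0.1809, 0.026 ])]
four_well [array([0.6176, 0.1847, 0.026 ])]
flask [array([0.603 , 0.2877, 0.026 ])]
32.0833 [ 0.23849353  0.42669446 -0.01286803]
dish35 {'scene': [[0.495, 0.084], [0.625, 0.08], [0.592, -0.419], [0.367, -0.25]], 'side': [[0.559, -0.348], [0.326, -0.189], [0.487, 0.069], [0.608, 0.19]]}
chamber_slide {'scene': [[0.498, 0.169]], 'side': [[0.485, 0.185]]}
four_well {'scene': [[0.62, 0.18]], 'side': [[0.613, 0.191]]}
flask {'scene': [], 'side': [[0.601, 0.289], [0.488, 0.074]]}
```

All five are within about 2 mm of their seats, and every release was at floor height. Handing in.

```bash
python3 -c "
from workcell import bot
print(bot.job_done())"
```

```text
the job is handed in; nothing more can be done
None
```

All five vessels were unstacked, set down in their own recesses and handed in at about 32 s; the last camera check put each within about 2 mm of its seat centre, but no verdict on the judging was returned.

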